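# Unlock and take the charged battery pack out of the bench charger

## Task

The longer of the two battery packs in the sloping bench charger is charged: push the lock slide below its pocket by its ridge, down towards the low front, until it snaps over to the released end, and leave it there. Then draw the pack out of its pocket and set it down gently in the shallow grey tray, standing upright on its foot and let go, without dropping it. Leave the shorter pack locked in its pocket, and do not shift the other things on the bench.

Things in the scene. Friction and masses are not known exactly. Their poses are not given: they have to be found in the camera images.
- charger: two-pocket charger, light grey, fixed, 223 mm wide (y), 200 deep (x), 117 high at the back. Origin under its middle, x level from low front (38 mm high) to back, z up. Top panel slopes 25 deg, rising to the back; two pockets, 108 mm apart in y, go 70 mm square into the panel, so packs lean 25 deg to the low front. Below each pocket (down the slope) lies its lock slide
- left_slide (a joint): lock slide of the left pocket (charger +y side), m: 0 = locked, tongue over the pack's step; 0.012 = released, at its stop. Grows as it moves down the slope, towards the low front. A detent holds it at either end: about 4 N to break out, falling to about 1 N half-way (0.006), from where it snaps to the other end and stays
- right_slide (a joint): lock slide of the right pocket (charger -y side), m: 0 = locked, tongue over the pack's step; 0.012 = released, at its stop. Grows as it moves down the slope, towards the low front. A detent holds it at either end: about 4 N to break out, falling to about 1 N half-way (0.006), from where it snaps to the other end and stays
- left_ridge (a point): centre of the top of the ridge on the left lock slide; moves with it. Ridge 10 mm thick along the slope, 30 mm long across, 6 mm above the slide's plate, which is 36 mm wide and flush in the panel. Axes: x up the slope, y along the ridge, z square out of the panel (25 deg from vertical). Flat and free for 45 mm up the slope from the ridge, as far as the pocket's mouth
- right_ridge (a point): centre of the top of the ridge on the right lock slide; moves with it. Ridge 10 mm thick along the slope, 30 mm long across, 6 mm above the slide's plate, which is 36 mm wide and flush in the panel. Axes: x up the slope, y along the ridge, z square out of the panel (25 deg from vertical). Flat and free for 45 mm up the slope from the ridge, as far as the pocket's mouth
- long_pack_mid (a point): longer pack, dark, 150 mm long, 80 wide, about 0.45 kg, in either pocket, 80 mm of it out of the panel. Foot (63.5 mm of its length) 34 mm thick, the rest 26, stepped on the low front's side; flat foot end; 1.5 to 3 mm play in the pocket. Point: half-way along (75 mm from either end), centre of the 26 mm thickness and width. z from foot to top, y across the width, x through the thickness
- short_pack_mid (a point): the shorter battery pack, same section and axes but 115 mm long, in the other pocket with 45 mm of it out of the panel; this point is half-way along it (57.5 mm from either end). Stays locked in
- tray: shallow open grey plastic tray, fixed, 160 mm (x) x 210 mm (y), 22 mm high, walls and floor 3 mm thick; origin under its centre, on the bench
- multimeter: handheld multimeter lying on its back, 170 x 80 mm, 46 mm high, origin under its centre; bystander
- screwdriver: screwdriver lying flat, 190 mm long; bystander
- marker: marker pen lying flat, 140 mm long; bystander
- tape_roll: flat roll of tape, 90 mm across, 19 mm high; bystander
- mug: white mug, 82 mm across, 95 mm high; bystander

How it is judged:
On the way, in this order (a step that is already met when the one before it is completed fails the run):
1. the longer pack's lock slide is pushed over to its released end while the pack is still in its pocket (((y of short_pack_mid in the frame of charger above 0 m and value of joint right_slide above 0.009 m) or (y of short_pack_mid in the frame of charger below 0 m and value of joint left_slide above 0.009 m)) and distance of long_pack_mid from where it was at the start of the episode below 0.012 m), for 0.2 s.
2. the longer pack is drawn clear of its pocket (z of long_pack_mid in the frame of charger above 0.165 m), for 0.1 s.
At the end, for the whole second after the job is handed in: the longer pack stands at rest, let go, in the tray: upright within 7 deg, foot on the floor (within 6 mm); its slide is released (over 9 of 12 mm), the other slide still locked (under 3 mm), the shorter pack still seated (moved under 8 mm) (x of long_pack_mid in the frame of tray between -0.075 and 0.075 m and y of long_pack_mid in the frame of tray between -0.1 and 0.1 m and z of long_pack_mid in the frame of tray between 0.072 and 0.084 m and angle between long_pack_mid's own z axis and vertical below 0.12 rad and linear speed of long_pack below 0.02 m/s and contact force between long_pack and the fingers below 0.1 N and ((y of short_pack_mid in the frame of charger above 0 m and value of joint right_slide above 0.009 m) or (y of short_pack_mid in the frame of charger below 0 m and value of joint left_slide above 0.009 m)) and ((y of short_pack_mid in the frame of charger above 0 m and value of joint left_slide below 0.003 m) or (y of short_pack_mid in the frame of charger below 0 m and value of joint right_slide below 0.003 m)) and distance of short_pack_mid from where it was at the start of the episode below 0.008 m); the robot touches nothing.
It fails at once if the longer pack is dropped (falls free of the fingers faster than 0.5 m/s, as from over 12 mm) (linear speed of long_pack above 0.5 m/s and contact force between long_pack and the fingers below 0.05 N).
It fails at once if the shorter pack's lock is opened (its slide past half-way) or the shorter pack is moved over 15 mm ((y of short_pack_mid in the frame of charger above 0 m and value of joint left_slide above 0.006 m) or (y of short_pack_mid in the frame of charger below 0 m and value of joint right_slide above 0.006 m) or distance of short_pack_mid from where it was at the start of the episode above 0.015 m).
It fails at once if another thing on the bench is shifted by more than 30 mm (distance of any of multimeter, screwdriver, marker, tape_roll, mug from where it was at the start of the episode above 0.03 m).
It also fails if it takes over 56 s, if anything falls off the work surface, if the arm or the gripper's body presses on something with over 40 N, if the wrist force passes 120 N, or if a joint passes its speed limit or range.

## Robot

A 6-joint arm with a two-finger parallel gripper is mounted at the origin on the work surface. World frame = base frame: x ahead of the robot, y to its left, z up, the work surface at z = 0. Lengths are in m, angles in rad, forces in N, time in s.
With the tool pointing down it reaches from about 0.325 to 0.9 m from the base axis. Payload 6.1 kg.
Tool frame: the origin (TCP) lies midway between the tips of the shut fingers; the grasp point (between the pads) lies 19 mm behind it; x points along the fingers, y is the direction in which the jaws open and shut, and the axes are right-handed (so a half turn about x gives the same grasp; the last joint's range is limited). The gripper opens to 85 mm and grips with 20 to 120 N. Pads are 22 mm wide; open, the fingers measure 114 mm over their backs; the gripper's body (76 mm by 85 mm) begins 54 mm behind the grasp point. The pads swing forward as they close: fully open they stand 13 mm farther back than shut.
Start: joints at [1.188, 0.22, 1.526, -0, 1.395, -0.126], TCP at [0.159, 0.604, 0.231] pointing down, gripper open.
Joint ranges: [-2.98, 2.98], [-0.91, 2.08], [0.09, 2.57], [-1.24, 4.39], [0.2, 2.65], [-2.68, 2.68]. Speed limits (rad/s): [2.57, 2.57, 3.01, 3.14, 3.14, 3.14].

## Interface

Orientations are given as [roll, pitch, yaw] about the fixed x, y, z axes, in that order (R = Rz(yaw) Ry(pitch) Rx(roll)).
In Python, from plant import movep, move_l, set_joints, gripper_to, hold, inverse_kinematics, observe, get_image, get_calibration, Unreachable, job_done gives the robot as it stands. Calls block until the motion is done:
- movep(position, orientation): joint-space move of the TCP to a pose.
- move_l(position, feed=0.15, rotation=None, max_force=None): straight line of the TCP; rotation=None keeps the orientation; feed is the mean speed in m/s. With max_force (N) it stops when the force on the tool has changed by that much, and returns True; else False.
- set_joints(angles): joint-space move.
- gripper_to(opening, f_grip=None): finger opening in m; f_grip is the grip in N (None keeps the last); returns when the fingers have stopped.
- hold(seconds).
- inverse_kinematics(position, orientation): joint angles nearest the present ones, or None.
- observe(): the state.
- get_image(name): name is "side" or "top" or "wrist"; returns (picture, depth): 384x512x3 uint8, red, green, blue; 384x512 float32, m along the optical axis (not along the pixel's ray), 0 where there is no reading.
- get_calibration(name): a dict with "intrinsics" (3x3 intrinsics, pixels), "dist_coeffs" ([k1, k2, p1, p2, k3] as OpenCV has them; the pictures are not rectified), "world_from_camera" (4x4, takes a point from camera to world coordinates). Camera axes: x right, y down, z forward; pixel columns grow to the right and rows downward; lengths in m; the calibration is good to about 2 mm. A picture is of the moment at which its call begins: read the wrist's pose just before it. get_calibration takes no time and is no camera call; for the wrist camera it gives the pose at the moment of the call.
A pose or a line that the arm cannot do raises Unreachable and nothing moves.
- job_done(): hands the job in, once; it reports no verdict.
The state is a dict: "time_s": time; "q": joint angles; "joint_velocities": joint speeds; "joint_torque": joint torques, N m; "eef_pos": TCP position; "tcp_rot": TCP orientation; "ft_force": force on the tool from outside, world axes, zero at the start; "torque": the same for the moment, N m; "opening": finger opening in m.
Only numpy, scipy, OpenCV 4.12 (cv2) and the standard library are available. Lean on these libraries where they do the work, as an engineer would, in place of code of your own. Each camera call takes 0.05 s, during which the arm holds its last target.

## Working session

There is one attempt and no reset: what is moved stays moved. The work goes in short steps, each a Python script; the robot and the scene stay as the last script left them, time stands still between calls to the robot, and variables do not carry over. Pictures are saved under pics/ and viewed, and the job is handed in when it is done.

```bash
ls; mkdir -p pics
python3 - <<'E'
from plant import *
import cv2, numpy as np
for n in ["top","side"]:
    im,d=get_image(n); cv2.imwrite(f"pics/{n}0.png",cv2.cvtColor(im,cv2.COLOR_RGB2BGR)); np.savez(f"{n}0.npz",im=im,d=d)
    c=get_calibration(n); print(n,np.round(c["intrinsics"],1).tolist(),c["dist_coeffs"],np.round(c["world_from_camera"],3).tolist())
print(observe())
E
```

```text
pics
top [[364.3, 0.0, 261.0], [0.0, 364.3, 194.1], [0.0, 0.0, 1.0]] [-0.02555766  0.          0.          0.          0.        ] [[0.012, -0.991, 0.132, 0.379], [-1.0, -0.012, 0.007, 0.014], [-0.005, -0.132, -0.991, 1.217], [0.0, 0.0, 0.0, 1.0]]
side [[398.0, 0.0, 249.6], [0.0, 398.0, 190.6], [0.0, 0.0, 1.0]] [-0.08950275  0.          0.          0.          0.        ] [[-0.912, -0.311, 0.268, 0.267], [-0.41, 0.711, -0.572, 0.608], [-0.013, -0.631, -0.776, 0.89], [0.0, 0.0, 0.0, 1.0]]
{'time_s': 0.1, 'q': array([ 1.18790426e+00,  2.21151024e-01,  1.52750329e+00,  1.68602115e-05,
        1.39469959e+00, -1.26104291e-01]), 'joint_velocities': array([-0.00297543, -0.0024669 , -0.00290476, -0.00175421, -0.00125771,
       -0.00023868]), 'joint_torque': array([ 7.34213136e-04, -4.98248005e+01, -3.90548909e+01, -2.14992951e-04,
        5.67023657e-03, -5.54003520e-06]), 'eef_pos': array([0.1585296 , 0.60399594, 0.23030282]), 'tcp_rot': array([-1.70632219,  1.569035  , -1.96311293]), 'ft_force': array([ 0.55950352, -0.67365331,  0.33747483]), 'torque': array([ 0.00237198,  0.00484685, -0.02151219]), 'opening': 0.08561833574566532}
```

View pics/top0.png

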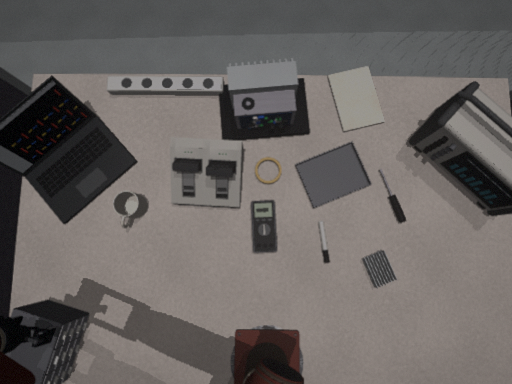

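View pics/side0.png

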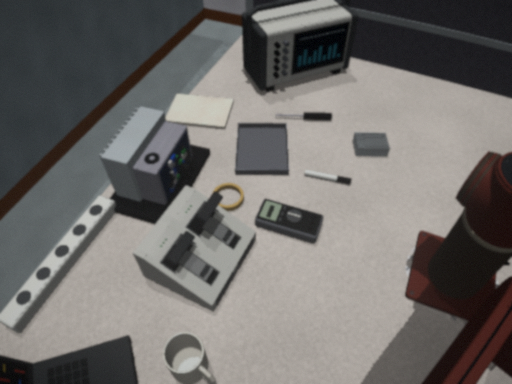

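```bash
cat > h.py <<'E'
import numpy as np, cv2
from plant import *
def cloud(d,c):
    K=np.array(c["intrinsics"]);D=np.array(c["dist_coeffs"]);T=np.array(c["world_from_camera"])
    h,w=d.shape
    u,v=np.meshgrid(np.arange(w),np.arange(h))
    p=cv2.undistortPoints(np.stack([u,v],-1).reshape(-1,1,2).astype(np.float64),K,D).reshape(h,w,2)
    P=np.concatenate([p*d[...,None],d[...,None]],-1)
    W=P@T[:3,:3].T+T[:3,3]
    W[d<=0]=np.nan
    return W
def snap(n,name):
    c=get_calibration(n); im,d=get_image(n)
    cv2.imwrite(f"pics/{name}.png",cv2.cvtColor(im,cv2.COLOR_RGB2BGR)); W=cloud(d,c); np.savez(f"{name}.npz",im=im,d=d,W=W)
    return im,d,W
def project(P,c):
    T=np.linalg.inv(np.array(c["world_from_camera"]))
    r,_=cv2.Rodrigues(T[:3,:3])
    return cv2.projectPoints(np.asarray(P,float).reshape(-1,1,3),r,T[:3,3],np.array(c["intrinsics"]),np.array(c["dist_coeffs"]))[0].reshape(-1,2)
E
python3 - <<'E'
from h import *
for n in ["top","side"]:
    z=np.load(f"{n}0.npz"); W=cloud(z["d"],get_calibration(n)); np.savez(f"{n}W.npz",W=W)
    pts={"top":[(207,172),(187,163),(221,165),(188,190),(218,190),(334,175),(300,300),(263,225)],"side":[(262,148),(207,208),(178,248),(205,273),(225,232),(350,220)]}[n]
    for u,v in pts: print(n,u,v,W[v,u].round(3))
    im=z["im"][:,:,::-1]
    b=(165,130,250,215) if n=="top" else (130,180,265,310)
    cr=im[b[1]:b[3],b[0]:b[2]]; s=6 if n=="top" else 4.4
    cv2.imwrite(f"pics/{n}crop.png",cv2.resize(cr,None,fx=s,fy=s,interpolation=cv2.INTER_CUBIC))
E
```

```text
top 207 172 [0.583 0.181 0.168]
top 187 163 [0.615 0.247 0.139]
top 221 165 [0.61  0.144 0.139]
top 188 190 [0.544 0.258 0.058]
top 218 190 [0.544 0.16  0.066]
top 334 175 [ 0.608 -0.222  0.008]
top 300 300 [ 0.196 -0.108  0.004]
top 263 225 [0.435 0.015 0.048]
side 262 148 [ 0.608 -0.218  0.004]
side 207 208 [0.583 0.161 0.168]
side 178 248 [0.605 0.264 0.136]
side 205 273 [0.545 0.265 0.066]
side 225 232 [0.553 0.145 0.065]
side 350 220 [ 0.281 -0.063  0.001]
```

View pics/topcrop.png

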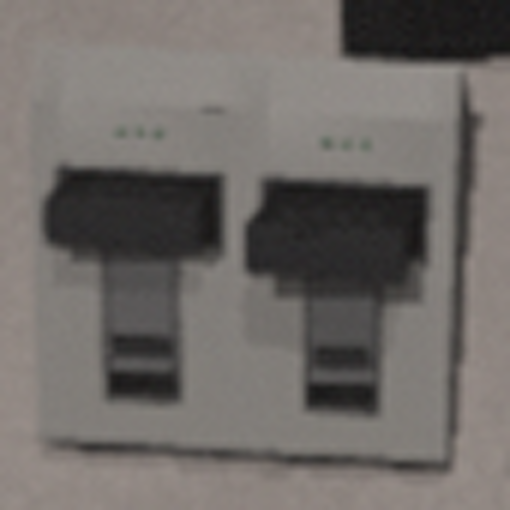

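View pics/sidecrop.png

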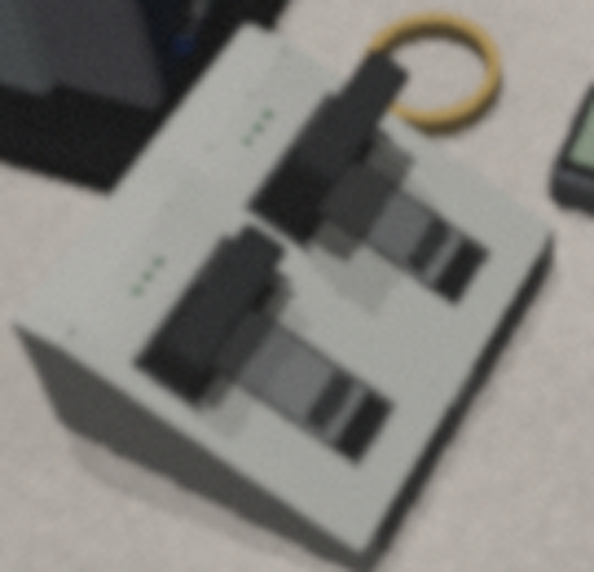

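```bash
cat >> h.py <<'E'
from scipy.spatial.transform import Rotation as Ro
def rpy(R): return Ro.from_matrix(R).as_euler('xyz')
def Rm(e): return Ro.from_euler('xyz',e).as_matrix()
E
python3 - <<'E'
from h import *
o=observe(); R=Rm(o["tcp_rot"]); print(R.round(2)); 
T=np.array(get_calibration("wrist")["world_from_camera"]); print((R.T@(T[:3,3]-o["eef_pos"])).round(3)); print((R.T@T[:3,:3]).round(3)); print(np.array(get_calibration("wrist")["intrinsics"]).round(0))
# candidate poses
t=np.radians(25); psi=np.radians(-2)
for tilt in (25,35,45):
  t=np.radians(tilt)
  x=Ro.from_euler('z',psi).apply([np.sin(t),0,-np.cos(t)])
  for nm,y in (("jawY",Ro.from_euler('z',psi).apply([0,1,0])),("jawSlope",Ro.from_euler('z',psi).apply([np.cos(t),0,np.sin(t)]))):
    for s in (1,-1):
      Rt=np.column_stack([x,s*y,np.cross(x,s*y)])
      for p in ([0.55,0.15,0.08],[0.5,0.17,0.3]):
        q=inverse_kinematics(p,rpy(Rt)); print(tilt,nm,s,p,None if q is None else np.round(q,2))
E
```

```text
[[-0.    0.25  0.97]
 [-0.    0.97 -0.25]
 [-1.   -0.   -0.  ]]
[-0.143 -0.    -0.075]
[[ 0.001 -0.295  0.955]
 [ 1.    -0.001 -0.001]
 [ 0.001  0.955  0.295]]
[[289.   0. 260.]
 [  0. 289. 189.]
 [  0.   0.   1.]]
25 jawY 1 [0.55, 0.15, 0.08] [ 0.18 -0.01  2.15 -0.17  0.58 -1.23]
25 jawY 1 [0.5, 0.17, 0.3] [ 0.26 -0.38  2.02 -0.14  1.08 -1.24]
25 jawY -1 [0.55, 0.15, 0.08] [ 0.18 -0.01  2.15 -0.17  0.58  1.91]
25 jawY -1 [0.5, 0.17, 0.3] [ 0.26 -0.38  2.02 -0.14  1.08  1.9 ]
25 jawSlope 1 [0.55, 0.15, 0.08] [ 0.18 -0.01  2.15 -0.17  0.58  0.34]
25 jawSlope 1 [0.5, 0.17, 0.3] [ 0.26 -0.38  2.02 -0.14  1.08  0.33]
25 jawSlope -1 [0.55, 0.15, 0.08] None
25 jawSlope -1 [0.5, 0.17, 0.3] None
35 jawY 1 [0.55, 0.15, 0.08] [ 0.21 -0.06  2.27 -0.4   0.36 -0.99]
35 jawY 1 [0.5, 0.17, 0.3] [ 0.3  -0.49  2.15 -0.24  0.91 -1.15]
35 jawY -1 [0.55, 0.15, 0.08] [ 0.21 -0.06  2.27 -0.4   0.36  2.15]
35 jawY -1 [0.5, 0.17, 0.3] [ 0.3  -0.49  2.15 -0.24  0.91  1.99]
35 jawSlope 1 [0.55, 0.15, 0.08] [ 0.21 -0.06  2.27 -0.4   0.36  0.58]
35 jawSlope 1 [0.5, 0.17, 0.3] [ 0.3  -0.49  2.15 -0.24  0.91  0.42]
35 jawSlope -1 [0.55, 0.15, 0.08] [ 0.21 -0.06  2.27 -0.4   0.36 -2.56]
35 jawSlope -1 [0.5, 0.17, 0.3] None
45 jawY 1 [0.55, 0.15, 0.08] [ 0.24 -0.07  2.37 -1.22  0.21 -0.16]
45 jawY 1 [0.5, 0.17, 0.3] [ 0.34 -0.59  2.28 -0.4   0.74 -1.  ]
45 jawY -1 [0.55, 0.15, 0.08] None
45 jawY -1 [0.5, 0.17, 0.3] [ 0.34 -0.59  2.28 -0.4   0.74  2.15]
45 jawSlope 1 [0.55, 0.15, 0.08] [ 0.24 -0.07  2.37 -1.22  0.21  1.41]
45 jawSlope 1 [0.5, 0.17, 0.3] [ 0.34 -0.59  2.28 -0.4   0.74  0.57]
45 jawSlope -1 [0.55, 0.15, 0.08] [ 0.24 -0.07  2.37 -1.22  0.21 -1.73]
45 jawSlope -1 [0.5, 0.17, 0.3] [ 0.34 -0.59  2.28 -0.4   0.74 -2.57]
```

```bash
cat >> h.py <<'E'
def Rtool(tilt,psi,jaw):
    t=np.radians(tilt); Z=Ro.from_euler('z',psi)
    x=Z.apply([np.sin(t),0,-np.cos(t)])
    y=Z.apply([0,1,0]) if jaw=="Y" else Z.apply([np.cos(t),0,np.sin(t)])
    return np.column_stack([x,y,np.cross(x,y)])
E
python3 - <<'E'
from h import *
t0=observe()["time_s"]
R=Rtool(25,np.radians(-2),"Y")
movep([0.47,0.18,0.27],rpy(R))
gripper_to(0.0)
print(observe()["time_s"],observe()["eef_pos"])
snap("wrist","w1")
E
```

```text
2.7583 [0.46999636 0.17998649 0.27000951]
```

View pics/w1.png

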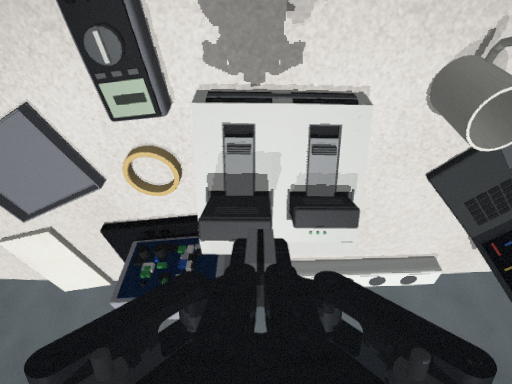

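Run:
```python
from h import *
for nm in ("w1","topW","sideW"):
    W=np.load(nm+".npz")["W"]; P=W.reshape(-1,3)
    im=None
    m=(P[:,0]>0.42)&(P[:,0]<0.72)&(P[:,1]>0.03)&(P[:,1]<0.36)&(P[:,2]>0.03)&(P[:,2]<0.2)
    Q=P[m]
    # ransac plane
    rng=np.random.default_rng(0);best=None
    n0=np.array([-np.sin(np.radians(25)),0,np.cos(np.radians(25))])
    for _ in range(500):
        a,b,c=Q[rng.choice(len(Q),3,False)]
        n=np.cross(b-a,c-a); 
        if np.linalg.norm(n)<1e-5: continue
        n/=np.linalg.norm(n); n*=np.sign(n[2]) or 1
        if n@n0<0.98: continue
        k=(abs((Q-a)@n)<0.002).sum()
        if best is None or k>best[0]: best=(k,n,a)
    k,n,a=best
    I=Q[abs((Q-a)@n)<0.003]; c=I.mean(0); n=np.linalg.svd(I-c)[2][2]; n*=np.sign(n[2])
    print(nm,len(Q),len(I),"n",n.round(4),"tilt",np.degrees(np.arccos(n[2])).round(2),"yaw",np.degrees(np.arctan2(-n[1],-n[0])).round(2), "c",c.round(4),"std",((I-c)@n).std().round(5))
    I=Q[abs((Q-c)@n)<0.0025]
    # outline rect
    Z=I[:,:2].astype(np.float32)
    # plane z=.038 -> front x
    print("xy range",np.percentile(I,[0.5,99.5],axis=0).round(4).tolist())
```

```text
w1 26487 17376 n [-0.4217  0.0201  0.9065] tilt 24.97 yaw -2.73 c [0.5632 0.2033 0.0687] std 0.00087
xy range [[0.4868, 0.0442, 0.0371], [0.6743, 0.3139, 0.1182]]
topW 4936 2663 n [-0.4243  0.026   0.9051] tilt 25.16 yaw -3.5 c [0.5851 0.1989 0.079 ] std 0.00152
xy range [[0.4875, 0.0418, 0.0367], [0.6796, 0.312, 0.1213]]
sideW 8808 5315 n [-0.4224  0.0213  0.9061] tilt 25.02 yaw -2.88 c [0.5806 0.2099 0.0762] std 0.00138
xy range [[0.4861, 0.0478, 0.0357], [0.6739, 0.3152, 0.1185]]
```

```bash
cat > rect.py <<'E'
from h import *
psi=np.radians(-2.8)
Zr=Ro.from_euler('z',psi).as_matrix()
def ortho(W,im,c,O,name,h=0.0,s=2.5):
    t=np.radians(25)
    ux=Zr@[np.cos(t),0,np.sin(t)]; uy=Zr@[0,1,0]; n=Zr@[-np.sin(t),0,np.cos(t)]
    # u right = -y (from +0.13 to -0.13), v down = down slope (from +0.12 to -0.10)
    ys=np.arange(0.13,-0.13,-0.001/s); xs=np.arange(0.11,-0.11,-0.001/s)
    Y,X=np.meshgrid(ys,xs)
    P=O+X[...,None]*ux+Y[...,None]*uy+h*n
    uv=project(P.reshape(-1,3),c).astype(np.float32).reshape(*X.shape,2)
    o=cv2.remap(im,uv[...,0],uv[...,1],cv2.INTER_CUBIC)
    for k in range(-12,13,2):
        v=int((0.11-k*0.01)*1000*s)
        if 0<=v<o.shape[0]: cv2.putText(o,str(k*10),(0,v+3),0,0.35,(255,0,0)); o[v,:12]=[255,0,0]
        u=int((0.13-k*0.01)*1000*s)
        if 0<=u<o.shape[1]: cv2.putText(o,str(k*10),(u-8,10),0,0.35,(255,0,0)); o[12:20,u]=[255,0,0]
    cv2.imwrite(f"pics/{name}.png",o[:,:,::-1]); return o
E
python3 - <<'E'
from rect import *
z=np.load("w1.npz"); O=np.array([0.5632,0.180,0]); n=np.array([-0.4217,0.0201,0.9065]); 
O[2]=0.0687-( (O-[0.5632,0.2033,0])[:2]@n[:2])/n[2]; print(O)
ortho(z["W"],z["im"],get_calibration("wrist"),O,"ortho1")
E
```

```text
[0.5632     0.18       0.06921664]
```

View pics/ortho1.png

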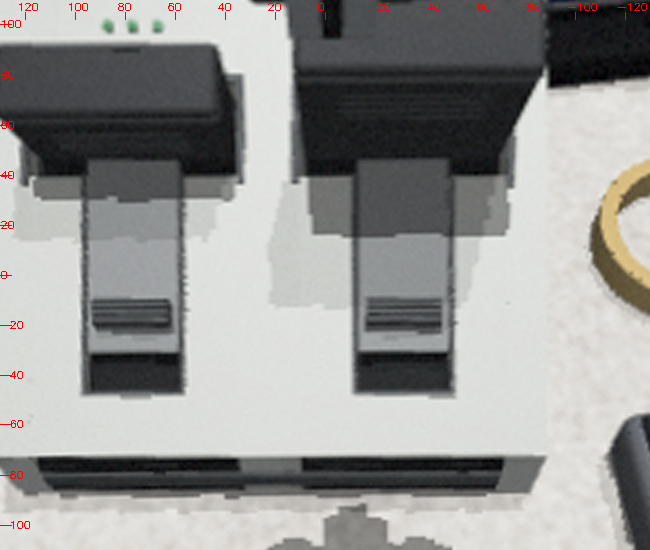

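Run:
```python
from rect import *
z=np.load("w1.npz"); O=np.array([0.5632,0.180,0.0692]); 
o=ortho(z["W"],z["im"],get_calibration("wrist"),O,"ortho2",h=0.006)
cv2.imwrite("pics/o2c.png",cv2.resize(o[270:370,340:470,::-1],None,fx=5,fy=5,interpolation=cv2.INTER_NEAREST))
t=np.radians(25);ux=Zr@[np.cos(t),0,np.sin(t)]; uy=Zr@[0,1,0]; n=Zr@[-np.sin(t),0,np.cos(t)]
# heights in slope frame along slide centreline, from the depth
for nm in("w1","sideW","topW"):
    W=np.load(nm+".npz")["W"].reshape(-1,3); L=(W-O)@np.column_stack([ux,uy,n])
    m=abs(L[:,1]+0.0315)<0.012
    print(nm)
    for a in np.arange(-0.05,0.08,0.004):
        k=m&(abs(L[:,0]-a)<0.002)&(abs(L[:,2])<0.1)
        if k.sum(): print(int(a*1000),k.sum(),(np.percentile(L[k,2],[10,50,90])*1000).round(1))
print("charger origin",(O+uy*0.0227-0.0724*ux+0.1*Zr[:,0]).round(4))
```

```text
w1
-50 57 [-1.1 -0.3  0.8]
-46 56 [-9. -0.  1.]
-41 57 [-9.4 -8.5 -7.3]
-37 56 [-9.2 -8.2 -7.4]
-33 70 [-8.9 -8.1 -7. ]
-29 75 [-8.6 -0.5  0.8]
-25 63 [-0.8  0.1  1.1]
-21 71 [-0.6  0.4  6.3]
-17 62 [5.3 6.5 7.7]
-13 57 [5.4 6.4 7.5]
-9 37 [-0.6  5.4  6.8]
-5 57 [-0.5  0.5  1.4]
-1 59 [-0.5  0.4  1.2]
2 61 [-0.3  0.4  1.3]
6 56 [-0.5  0.5  1.4]
10 48 [-0.4  0.3  1. ]
14 55 [-0.8  0.3  1.2]
18 56 [-0.7  0.4  1.2]
22 53 [-0.5  0.4  1.2]
26 50 [-0.5  0.4  1.1]
30 50 [-0.6 -0.   1.4]
34 53 [-0.9  0.2  1.3]
38 50 [-0.4  0.4  1.1]
42 54 [-0.6  0.2  1.2]
46 487 [ 3.  43.8 73.3]
50 126 [ 8.5 79.1 80.4]
54 81 [79.4 80.  80.7]
58 79 [79.1 79.9 80.9]
62 76 [79.3 80.2 81. ]
66 70 [78.9 79.9 80.6]
70 45 [79.2 79.7 80.7]
74 3 [78.2 78.6 78.6]
sideW
-50 14 [-3.   0.2  2.2]
-46 17 [-11.8  -8.   -4.1]
-41 14 [-10.2  -8.4  -6.6]
-37 14 [-10.6  -9.2  -6.6]
-33 12 [-12.1  -8.6  -6.7]
-29 14 [-1.7 -0.6  1.7]
-25 14 [-1.6  0.7  2.3]
-21 11 [-0.3  0.8  9.2]
-17 15 [4.3 6.1 7.1]
-13 16 [4.4 5.9 7.1]
-9 17 [-3.2  0.3  2.5]
-5 13 [-1.9  1.   2.1]
-1 15 [-2.4 -0.6  0.5]
2 15 [-2.2 -0.1  2.4]
6 14 [-1.8 -0.   1
[... 418 characters left out ...]
2.8]
topW
-50 11 [-3.1 -0.6  1.7]
-46 12 [-7.1 -2.2  1. ]
-41 12 [-9.3 -7.8 -4.5]
-37 6 [-9.  -7.6 -6.8]
-33 8 [-10.3  -8.6  -4.2]
-29 5 [-0.3  0.3  1.1]
-25 11 [-0.6  1.8  3.5]
-21 4 [2.8 4.5 6.1]
-17 9 [3.9 4.8 9.8]
-13 9 [4.6 6.4 8.2]
-9 14 [-1.4  2.9  6.7]
-5 8 [-1.3  0.7  2.3]
-1 11 [-2.5  1.4  2.8]
2 7 [-1.8  0.7  2.6]
6 9 [-3.6  0.4  1.3]
10 13 [-1.7  0.3  3.1]
14 7 [-0.7  1.9  2.1]
18 8 [-1.1  1.6  2.9]
22 8 [-2.7  0.2  3.2]
26 7 [-1.3  1.7  2.4]
46 2 [76.7 77.4 78.1]
50 11 [77.7 79.7 80.7]
54 11 [79.4 80.8 82.8]
58 8 [78.  79.9 82.2]
62 13 [78.  79.9 82.5]
66 11 [78.5 81.  82.4]
70 10 [76.7 78.8 81.2]
74 59 [-0.4 40.1 73.4]
78 6 [-1.5  0.5  1.7]
charger origin [0.5987 0.201  0.0386]
```

View pics/o2c.png

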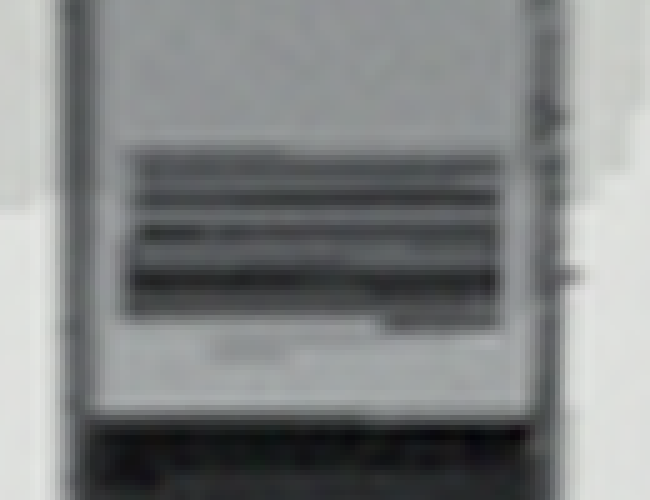

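```bash
cat >> h.py <<'E'
psi=np.radians(-2.8); Zr=Ro.from_euler('z',psi).as_matrix(); _t=np.radians(25)
ux=Zr@[np.cos(_t),0,np.sin(_t)]; uy=Zr@[0,1,0]; un=Zr@[-np.sin(_t),0,np.cos(_t)]
O=np.array([0.5632,0.180,0.0692]); S=np.column_stack([ux,uy,un])
def w(a,y,h): return O+S@[a,y,h]
def loc(P): return S.T@(np.asarray(P)-O)
E
python3 - <<'E'
from h import *
R=Rtool(35,psi,"Y"); r=rpy(R)
movep(w(0.004,-0.0315,0.10),r)
print(loc(observe()["eef_pos"]).round(4),observe()["time_s"])
move_l(w(0.006,-0.0315,0.015),feed=0.1)
hold(0.2); f0=observe()["ft_force"]
hit=move_l(w(0.006,-0.0315,-0.003),feed=0.015,max_force=3)
o=observe();print(hit,(loc(o["eef_pos"])*1000).round(2),S.T@(o["ft_force"]-f0),o["time_s"])
E
```

```text
[ 0.0043 -0.0316  0.1003] 3.375
True [  5.9  -31.55   0.55] [-1.42125322 -1.18149811  9.40122513] 5.475
```

Run:
```python
from h import *
move_l(w(0.006,-0.0315,0.0028),feed=0.03); hold(0.2); o=observe(); f0=o["ft_force"]; print((loc(o["eef_pos"])*1000).round(2))
a=0.006
while a>-0.022:
    a-=0.001
    hit=move_l(w(a,-0.0315,0.0028),feed=0.03,max_force=10)
    o=observe(); print((loc(o["eef_pos"])*1000).round(2),(S.T@(o["ft_force"]-f0)).round(1),hit)
    if hit: break
print(o["time_s"]); snap("wrist","w2")
```

```text
[  5.7  -31.58   2.6 ]
[  4.75 -31.53   2.7 ] [-0.9 -0.5  0.2] False
[  3.86 -31.53   2.76] [-0.8 -1.7  0. ] False
[  2.9  -31.5    2.78] [-0.4 -1.  -1.1] False
[  1.9  -31.52   2.78] [ 0.1 -0.1  0.6] False
[  1.19 -31.45   2.89] [-0.7 -0.8 -0.1] False
[  0.8  -31.39   3.07] [ 2.7 -2.3 -1.5] False
[ -0.51 -31.36   3.02] [ 2.  -1.4  0.6] False
[ -2.01 -31.4    2.89] [ 1.7 -0.9  1.4] False
[ -3.42 -31.48   2.72] [-0.6 -0.7  1.6] False
[ -5.09 -31.74   2.41] [-1.3 -0.7 -0. ] False
[ -5.83 -31.7    2.47] [ 0.3 -0.9  0.7] False
[ -6.21 -31.54   2.74] [-0.2 -1.2  0.1] False
[ -7.12 -31.52   2.78] [-0.8 -0.9  1.3] False
[ -8.12 -31.51   2.77] [-0.  -1.2  0.3] False
[ -9.14 -31.52   2.77] [-0.3 -0.5 -0.1] False
[-10.16 -31.53   2.75] [-0.6 -1.   0.6] False
[-10.85 -31.47   2.87] [ 0.2 -0.4 -0.2] False
[-11.05 -31.33   3.13] [ 4.  -0.7 -1.2] False
[-11.17 -31.23   3.4 ] [ 5.  -1.2 -2.4] False
[-11.26 -31.11   3.66] [ 6.9 -1.5 -4.2] False
[-11.36 -30.97   3.94] [ 8.8 -3.  -5.1] False
[-11.56 -30.83   4.21] [ 9.7 -3.1 -5.7] False
[-12.35 -30.61   4.61] [ 6.7 -3.   6.2] False
[-12.62 -30.48   4.89] [ 8.6 -3.1  4.9] False
[-13.03 -30.31   5.12] [ 8.6 -3.   5.8] False
[-13.4  -30.16   5.35] [ 9.8 -3.3  5. ] False
[-13.8  -30.03   5.57] [10.6 -2.6  5.3] False
[-14.21 -29.87   5.8 ] [12.6 -1.9  5.6] False
12.925
```

View pics/w2.png

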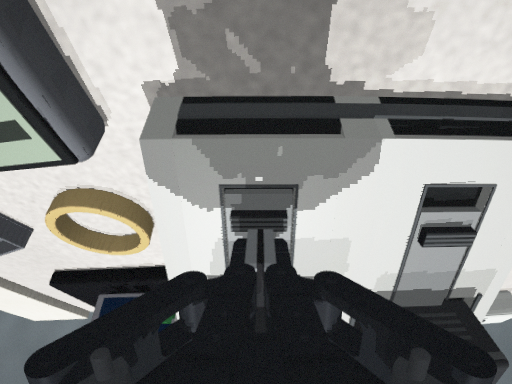

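Run:
```python
from h import *
move_l(w(-0.006,-0.0315,0.004),feed=0.05)
move_l(w(-0.006,-0.0315,0.16),feed=0.2)
movep(w(0.03,-0.0315,0.20),rpy(Rtool(25,psi,"S")))
gripper_to(0.07)
print(observe()["time_s"],(loc(observe()["eef_pos"])*1000).round(1))
im,d,W=snap("wrist","w3")
snap("side","s3"); 
L=(W.reshape(-1,3)-O)@S
m=(abs(L[:,2]-0.08)<0.004)&(abs(L[:,1]+0.0315)<0.06)&(L[:,0]>0.03)&(L[:,0]<0.09)
print(m.sum(),np.percentile(L[m],[1,5,50,95,99],axis=0).round(4))
m=(abs(L[:,2]-0.045)<0.004)&(abs(L[:,1]-0.0765)<0.06)&(L[:,0]>0.03)&(L[:,0]<0.09)
print("short",m.sum(),np.percentile(L[m],[1,5,50,95,99],axis=0).round(4))
for y in(-0.0315,0.0765):
    m=(abs(L[:,1]-y)<0.013)&(L[:,0]<0.035)&(L[:,2]>0.0045)&(L[:,2]<0.009)&(L[:,0]>-0.06)
    print("ridge",y,m.sum(),np.percentile(L[m,0],[2,10,50,90,98]).round(4) if m.sum() else "")
```

```text
16.3333 [ 30.  -31.5 200.1]
2150 [[ 0.0471 -0.0692  0.0769]
 [ 0.0486 -0.0654  0.0782]
 [ 0.0598 -0.0274  0.08  ]
 [ 0.0712  0.0061  0.0811]
 [ 0.0725  0.0087  0.0815]]
short 2315 [[0.0472 0.0385 0.0421]
 [0.0482 0.0423 0.0433]
 [0.0597 0.0787 0.045 ]
 [0.0716 0.1126 0.0464]
 [0.0729 0.1156 0.0469]]
ridge -0.0315 179 [-0.0316 -0.0309 -0.0266 -0.0225 -0.0218]
ridge 0.0765 233 [-0.0203 -0.0195 -0.0154 -0.0112 -0.0104]
```

View pics/w3.png

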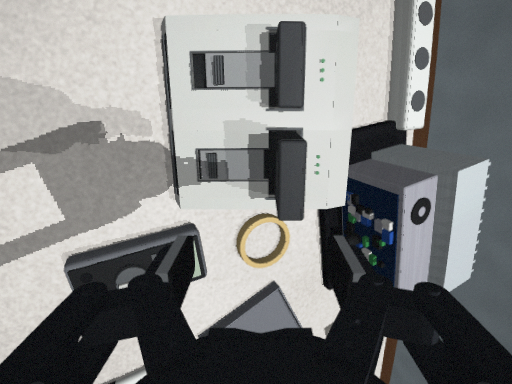

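View pics/s3.png

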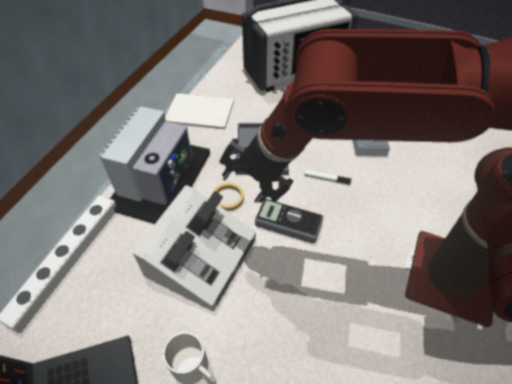

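Run:
```python
from h import *
for nm,f in(("topW","top0"),("sideW","side0")):
    W=np.load(nm+".npz")["W"]; im=np.load(f+".npz")["im"]
    g=im.astype(int); P=W
    m=(P[...,0]>0.47)&(P[...,0]<0.75)&(P[...,1]>-0.37)&(P[...,1]<-0.07)&(g.sum(-1)<330)&(P[...,2]<0.05)
    k=cv2.morphologyEx(m.astype(np.uint8),cv2.MORPH_OPEN,np.ones((3,3)))
    n,l,s,_=cv2.connectedComponentsWithStats(k); i=1+np.argmax(s[1:,4]); 
    Q=P[l==i]; r=cv2.minAreaRect(Q[:,:2].astype(np.float32)); print(nm,s[i],r,np.percentile(Q[:,2],[5,50,95]).round(4), Q[:,:2].mean(0))
    P=W.reshape(-1,3)
    m=(P[:,0]>0.55)&(P[:,0]<1.0)&(P[:,1]>-0.2)&(P[:,1]<0.16)&(P[:,2]>0.02)&~((P[:,0]<0.72)&(P[:,1]>0.08))
    Q=P[m]; 
    for x in np.arange(0.56,0.9,0.04):
        q=Q[abs(Q[:,0]-x)<0.02]; print(x.round(2),len(q), q[:,2].max().round(3) if len(q) else "", (q[:,1].min().round(3),q[:,1].max().round(3)) if len(q) else "")
```

```text
topW [ 295  142   76   67 3072] ((0.6125710606575012, -0.21833392977714539), (0.16717688739299774, 0.21963095664978027), 22.665842056274414) [-0.0002  0.0042  0.0214] [ 0.61062513 -0.21675774]
0.56 16 0.029 (np.float64(-0.129), np.float64(0.017))
0.6 43 0.027 (np.float64(-0.116), np.float64(0.044))
0.64 63 0.026 (np.float64(-0.136), np.float64(0.044))
0.68 17 0.026 (np.float64(-0.197), np.float64(0.014))
0.72 145 0.027 (np.float64(-0.036), np.float64(0.158))
0.76 1668 0.16 (np.float64(-0.134), np.float64(0.158))
0.8 1044 0.161 (np.float64(-0.134), np.float64(0.16))
0.84 1296 0.186 (np.float64(-0.131), np.float64(0.16))
0.88 1042 0.184 (np.float64(-0.124), np.float64(0.16))
sideW [ 235  123   54   52 2623] ((0.6071329116821289, -0.2153800129890442), (0.1577308475971222, 0.21665829420089722), 22.5808048248291) [-0.0002  0.0031  0.0186] [ 0.6074326  -0.21477687]
0.56 14 0.025 (np.float64(-0.126), np.float64(0.009))
0.6 32 0.024 (np.float64(-0.115), np.float64(0.04))
0.64 32 0.025 (np.float64(-0.136), np.float64(0.004))
0.68 11 0.025 (np.float64(-0.195), np.float64(-0.002))
0.72 14 0.025 (np.float64(-0.052), np.float64(0.022))
0.76 2306 0.156 (np.float64(-0.135), np.float64(0.159))
0.8 1351 0.157 (np.float64(-0.134), np.float64(0.159))
0.84 1768 0.182 (np.float64(-0.085), np.float64(0.16))
0.88 1329 0.18 (np.float64(-0.081), np.float64(0.16))
```

Run:
```python
from h import *
gripper_to(0.06)
y=-0.0312
move_l(w(0.060,y,0.13),feed=0.2)
f0=observe()["ft_force"]
hit=move_l(w(0.060,y,0.029),feed=0.08,max_force=8)
o=observe();print(hit,(loc(o["eef_pos"])*1000).round(2),(S.T@(o["ft_force"]-f0)).round(1),o["time_s"])
if not hit:
    gripper_to(0.015,f_grip=50); hold(0.2)
    o=observe();print(o["opening"],(S.T@(o["ft_force"]-f0)).round(1),o["time_s"])
```

```text
False [ 60.57 -31.06  29.51] [-1.1 -0.5 -0.4] 18.65
0.02568557324326302 [-0.9 -0.4  6.4] 19.25
```

Run:
```python
from h import *
f0=observe()["ft_force"]; p0=loc(observe()["eef_pos"])
hit=move_l(w(p0[0],p0[1],p0[2]+0.010),feed=0.03,max_force=25)
o=observe();print(hit,(loc(o["eef_pos"])*1000).round(2),(S.T@(o["ft_force"]-f0)).round(1),o["opening"])
if not hit:
    hit=move_l(w(p0[0],p0[1],p0[2]+0.095),feed=0.06,max_force=25)
    o=observe();print(hit,(loc(o["eef_pos"])*1000).round(2),(S.T@(o["ft_force"]-f0)).round(1),o["opening"],o["time_s"],o["eef_pos"])
    snap("wrist","w4"); snap("top","t4")
```

```text
False [ 60.43 -31.18  39.18] [ 1.8  0.4 -9.6] 0.025435023629309834
False [ 60.15 -31.13 124.06] [ -3.    0.2 -11.7] 0.025446190571716376 21.3167 [0.56375905 0.14880337 0.20705733]
```

View pics/w4.png

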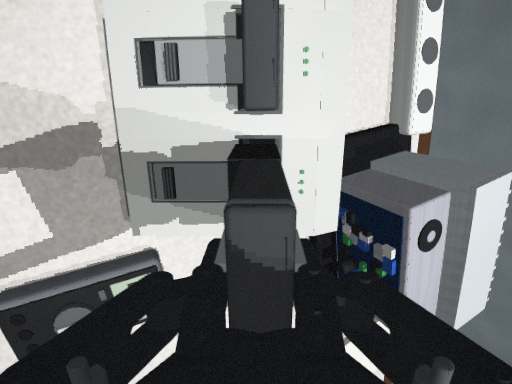

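View pics/t4.png

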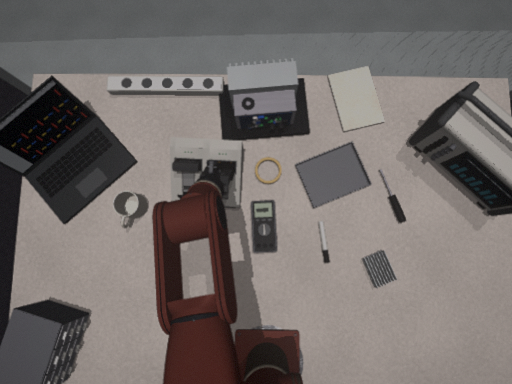

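Run:
```python
from h import *
o=observe(); p=o["eef_pos"]
move_l([p[0],p[1],0.31],feed=0.2)
pt=np.radians(22.6); r=rpy(Rtool(0,pt,"S"))
print(inverse_kinematics([0.609,-0.217,0.31],r), inverse_kinematics([0.609,-0.217,0.1],r))
movep([0.609,-0.217,0.31],r)
move_l([0.609,-0.217,0.16],feed=0.15)
hold(0.2)
o=observe(); print(o["eef_pos"],o["opening"],o["time_s"],o["ft_force"])
snap("wrist","w5"); snap("side","s5")
```

```text
[-0.46417372  0.23457725  1.36387903  0.          1.54313637 -0.85861813] [-0.46417372  0.38829161  1.57551732  0.          1.17778372 -0.85861813]
[ 0.60962019 -0.21732114  0.16127856] 0.025244427916277668 24.8083 [-0.70651543  0.32745905 -4.48608585]<sys>:0: UserWarning: Gimbal lock detected. Setting third angle to zero since it is not possible to uniquely determine all angles.
```

View pics/w5.png

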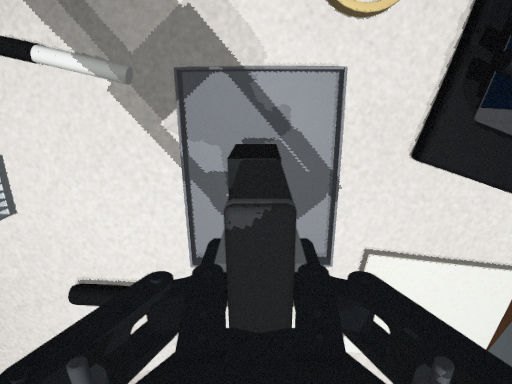

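View pics/s5.png

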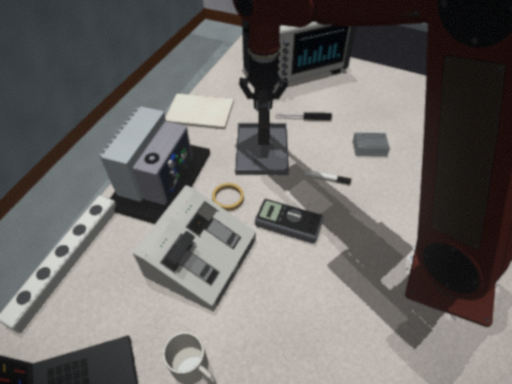

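Run:
```python
from h import *
W=np.load("w5.npz")["W"].reshape(-1,3); o=observe(); R=Rm(o["tcp_rot"]); print(R.round(3).tolist())
L=(W-o["eef_pos"])@R   # tool coords: x down
for x0 in np.arange(-0.05,0.105,0.01):
    m=(abs(L[:,0]-x0)<0.005)&(abs(L[:,1])<0.03)&(abs(L[:,2])<0.06)
    if m.sum()>5: print(x0.round(3),m.sum(),"y",np.percentile(L[m,1],[3,50,97]).round(4),"z",np.percentile(L[m,2],[5,50,95]).round(4))
```

```text
[[0.001, 0.923, 0.384], [-0.0, 0.384, -0.923], [-1.0, 0.001, 0.001]]
-0.05 10153 y [-0.0217  0.0001  0.0216] z [-0.0392 -0.0137  0.0092]
-0.04 1065 y [-0.0242  0.0005  0.0242] z [-0.0404 -0.012   0.0031]
-0.03 814 y [-0.025   0.0001  0.0252] z [-0.0404 -0.0375 -0.0062]
-0.02 672 y [-0.0253  0.0001  0.0253] z [-0.0403 -0.0108 -0.006 ]
-0.01 419 y [-0.0243  0.0006  0.0244] z [-0.0404 -0.04   -0.0061]
0.0 216 y [-0.0114  0.0001  0.0114] z [-0.0404 -0.0401 -0.0395]
0.01 182 y [-0.011   0.0001  0.0113] z [-0.0404 -0.0402 -0.0395]
0.02 142 y [-0.0111  0.0001  0.0113] z [-0.0404 -0.0402 -0.0394]
0.03 179 y [-0.02   -0.0081  0.0115] z [-0.0404 -0.0397 -0.026 ]
0.04 378 y [-0.0203 -0.0152  0.0109] z [-0.0403 -0.0392 -0.0229]
0.05 141 y [-0.0192 -0.0034  0.0118] z [-0.0403 -0.0402 -0.04  ]
0.06 96 y [-0.0193 -0.0038  0.0116] z [-0.0404 -0.0402 -0.04  ]
0.07 109 y [-0.0193 -0.0029  0.0117] z [-0.0404 -0.0403 -0.0401]
0.08 84 y [-0.0189 -0.0053  0.012 ] z [-0.0404 -0.0402 -0.0401]
0.09 66 y [-0.0193 -0.0031  0.0115] z [-0.0404 -0.0402 -0.0401]
0.1 38 y [-0.0189 -0.0036  0.0116] z [-0.0404 -0.0402 -0.0401]
```

Run:
```python
from h import *
o=observe();p=o["eef_pos"]
move_l([0.609,-0.217,0.112],feed=0.08); hold(0.2)
f0=observe()["ft_force"]
hit=move_l([0.609,-0.217,0.096],feed=0.015,max_force=4)
hold(0.1);o=observe();print(hit,o["eef_pos"].round(4),(o["ft_force"]-f0).round(1),o["time_s"])
if hit and abs(o["eef_pos"][2]-0.1025)<0.005:
    gripper_to(0.034); hold(0.2)
    o=observe();print(o["opening"],o["eef_pos"].round(4),(o["ft_force"]).round(1))
    snap("wrist","w6")
```

```text
True [ 0.6091 -0.2168  0.1032] [ 0.1  0.4 12.6] 26.6167
0.03394494227062346 [ 0.6071 -0.2159  0.1004] [-1.3  0.5  0.1]
```

View pics/w6.png

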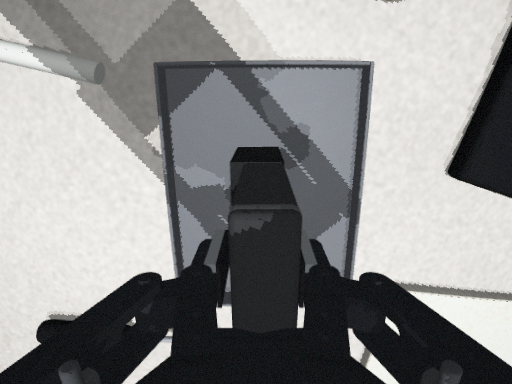

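Run:
```python
from h import *
gripper_to(0.065); o=observe(); p=o["eef_pos"]; print(p,o["opening"],o["time_s"])
move_l([p[0],p[1],p[2]+0.16],feed=0.12)
move_l([0.45,-0.217,0.33],feed=0.2)
hold(0.5); o=observe(); print(o["time_s"],o["ft_force"])
im,d,W=snap("wrist","w7"); snap("side","s7"); im,d,Wt=snap("top","t7")
P=W.reshape(-1,3); m=(abs(P[:,0]-0.609)<0.1)&(abs(P[:,1]+0.217)<0.1)&(P[:,2]>0.10)&(P[:,2]<0.2)
print(m.sum(),np.percentile(P[m],[2,50,98],axis=0).round(4))
q=P[m]; q=q[q[:,2]>np.percentile(q[:,2],98)-0.006]; c=q.mean(0); print("top face c",c, "n",np.linalg.svd(q-c)[2][2],len(q))
```

```text
[ 0.60729466 -0.21605238  0.10073641] 0.06522668527645652 27.525
30.5167 [0.92505719 0.47834959 0.33527001]
2289 [[ 0.5829 -0.2532  0.1031]
 [ 0.6013 -0.2125  0.1524]
 [ 0.6271 -0.1773  0.1548]]
top face c [ 0.60629388 -0.21472866  0.15322765] n [-0.04186514 -0.01611818  0.99899325] 1359
```

View pics/w7.png

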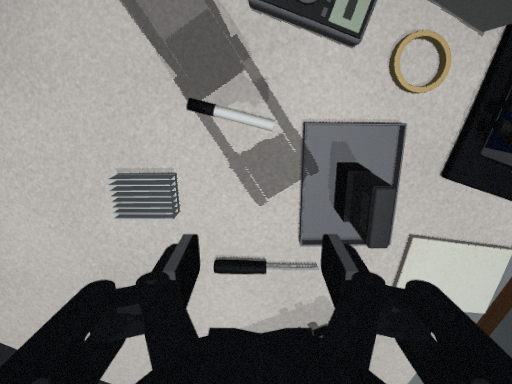

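View pics/s7.png

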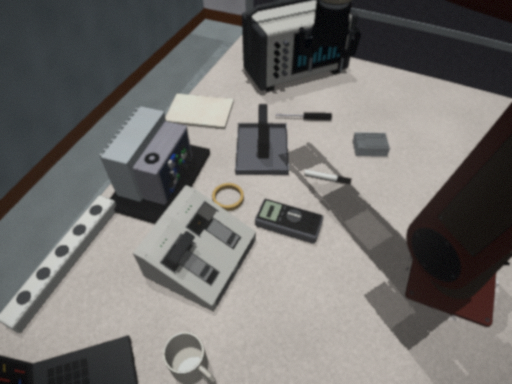

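View pics/t7.png

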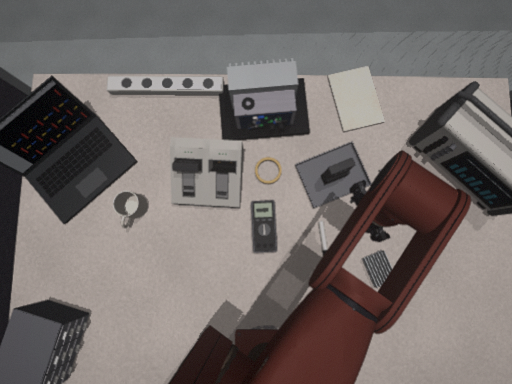

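Run:
```python
from h import *
P=np.load("w7.npz")["W"].reshape(-1,3); m=(abs(P[:,0]-0.6063)<0.05)&(abs(P[:,1]+0.2147)<0.05)&(abs(P[:,2]-0.153)<0.003)
q=P[m]
for _ in range(4):
    c=q.mean(0); n=np.linalg.svd(q-c)[2][2]; n*=np.sign(n[2]); e=(q-c)@n; q=q[abs(e)<2*e.std()]
print(c,n,np.degrees(np.arccos(n[2])),len(q))
for nm in("s7","t7"):
    L=(np.load(nm+".npz")["W"].reshape(-1,3)-O)@S
    for y in(-0.0315,0.0765):
        k=(abs(L[:,1]-y)<0.013)&(L[:,0]<0.03)&(L[:,2]>0.004)&(L[:,2]<0.009)&(L[:,0]>-0.05)
        print(nm,"ridge",y,k.sum(),np.median(L[k,0]).round(4))
    k=(abs(L[:,2]-0.045)<0.004)&(abs(L[:,1]-0.0765)<0.045)&(L[:,0]>0.03)&(L[:,0]<0.09); print("short",k.sum(),np.median(L[k],axis=0).round(4))
```

```text
[ 0.60760446 -0.21501712  0.15350558] [-0.00150473 -0.0024669   0.99999583] 0.1655623076601879 1115
s7 ridge -0.0315 34 -0.0285
s7 ridge 0.0765 43 -0.0168
short 387 [0.0588 0.0806 0.0444]
t7 ridge -0.0315 23 -0.0264
t7 ridge 0.0765 30 -0.0134
short 205 [0.0605 0.0754 0.045 ]
```

The pack stands upright (0.2° off vertical, top at 153.5 mm). Its slide is released, the other slide is locked, and the short pack is seated. I'm handing in.

```bash
python3 -c "
from plant import *
job_done(); print(observe()['time_s'])"
```

```text
the job is handed in; nothing more can be done
the job is handed in; nothing more can be done
```

The longer pack is standing in the grey tray, let go, and I have handed the job in. I stopped the clock at about 31 s of the 56 s allowed.

- **Lock slide:** the longer pack was in the right pocket (charger −y side). I pushed its slide down by the ridge until it snapped over. The wrist camera then showed the ridge about 11.5 mm further down the slope.
- **Drawing the pack out:** I gripped it across its 26 mm thickness with about 50 N and drew it 95 mm straight out. It came without jamming. I turned it upright and lowered it until I felt the tray floor, with the tool 0.7 mm from the expected height.
- **Setting it down:** I opened the fingers, drew back straight up and moved clear.

**Last checks before handing in:**
- **Pack in the tray:** its top is level to 0.2° at 153.5 mm, which fits its 150 mm length plus the 3 mm floor. It is about 2 mm from the tray centre I measured. My first quick fit gave 2.6°, from edge points; fitting the top face alone gave 0.2°.
- **Slides:** the released ridge sits at about −26 to −28 mm along the slope, against −15 mm at the start. The left ridge is unchanged within the 2 mm or so of camera noise.
- **Shorter pack:** still seated, with 45 mm out of the panel as before.
- **Other things on the bench:** they look unmoved in the pictures. I did not measure them.

Pushing on past the slide's stop gave about 14 N, and touching down gave about 13 N. Both were above the thresholds I had set but well below the limits. When I let go, the tool settled about 2 mm sideways, and the pack stayed upright.

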